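# Release and push out the dust extractor's filter cassette

### The job

Take the pin tool out of its holder, reach down the square well in the yellow filter cassette with it and press the red release button until you feel the cassette come free (too shallow or too deep and the catch holds). Keep the button at that depth while you push the cassette out of the dust extractor's front as far as it goes, let the button spring up so that the cassette stays out, then stand the pin tool back in its holder and let go. Go gently (under 25 N with the pin), touch the extractor with nothing but the pin, and leave the bust, the mallet and the chisel alone.

Things in the scene. Friction and masses are not known exactly. Their poses are not given: they have to be found in the camera images.
- extractor: green bench dust extractor, fixed, 220 (x) by 190 (y) by 110 mm high. Origin: centre of its underside; z up; its own -x is its open front, the way the cassette slides out. Its top has a channel between two side rails, in which the cassette lies with its top 2 mm below the rails' tops
- cassette (a joint): how far (m) the filter cassette is pushed out of the extractor's front, along the extractor's own -x: 0 home, 0.050 at its hard stop. Friction about 2 N. The catch holds it at home (2 mm of play) and again every 12 mm of the way whenever the button is not at the freeing depth; past 0.046 the button can spring right up, and then the cassette cannot go back in
- well (a point): centre of the mouth of the square well in the middle of the cassette's yellow lip (60 by 110 mm), 108 mm over the bench; moves with the cassette; axes parallel to the extractor's. The well is 13 by 13 mm, its rim bevelled 2.5 mm wide; the red button's top (round, 11.6 mm) lies 8 mm below the mouth
- release (a joint): how far (m) the red button is pressed down: 0 up, 0.0145 at its hard bottom. Spring: about 3 N to start, rising 0.45 N per mm. The catch lets the cassette go only while the button is within a 2.6 mm band of depths, which begins somewhere from 2 to 11 mm down, different each time and not shown: push outward lightly while pressing deeper and feel it give
- pin_tool: pin tool, 114 mm long, 70 g, standing upright in the holder. Origin: the tip of the pin, at its lower end; z along the tool towards the handle. Steel pin 8 mm in diameter with a round tip, 46 mm long, then a brass collar 22 mm in diameter and 6 mm thick, then a square blue handle 16 by 16 mm and 62 mm long, its sides parallel to the tool's x and y
- pin_grip (a point): point on the pin tool's axis in its handle, 75 mm from the tip, good to grip
- holder: wooden block, fixed, 66 by 66 by 60 mm high. Origin: centre of its underside. A 13 mm hole (mouth bevelled 4 mm wide) runs straight down through its centre; the tool's pin stands in it with the brass collar resting on the block's top, so the tip is 14 mm over the bench
- bust: small white plaster bust, 130 mm high, 80 mm across, standing loose; origin centre of its foot; leave alone
- mallet: wooden carver's mallet standing on its head, 182 mm high, 92 mm across; origin centre of its foot; leave alone
- chisel: chisel lying flat on the bench, 213 mm long along its x (blade to +x), 26 mm high; origin under its middle; leave alone
Mind the look-alikes: they are no part of the job. What is meant by the pin_tool is not green, and is the smaller of those in its own colour. Of the things that look like the holder, the smaller one is meant.

How it is judged (in metres and radians):
On the way, in this order (a step that is already met when the one before it is completed fails the run):
1. the pin holds the button pressed (over 1.5 mm) as the cassette leaves home (out by 4 to 30 mm) (value of joint release above 0.0015 m and value of joint cassette between 0.004 and 0.03 m and contact force between pin_tool and extractor above 2 N), for 0.1 s.
2. the cassette is pushed out past 46 mm (value of joint cassette above 0.046 m), for 0.1 s.
At the end, for the whole second after the job is handed in: The cassette is out (over 44.5 mm) with the button popped up (pressed less than 1.5 mm), and the pin tool stands at rest in the holder's hole, within 7 mm of its axis, tip 9 to 18 mm over the bench, within 0.1 rad of upright (value of joint cassette above 0.0445 m and value of joint release below 0.0015 m and horizontal distance between pin_tool and holder below 0.007 m and height (world z) of pin_tool between 0.009 and 0.018 m and angle between pin_tool's own z axis and vertical below 0.1 rad and linear speed of pin_tool below 0.02 m/s); the robot touches nothing.
It fails at once if the pin tool presses on the extractor, its cassette or its button with more than 25 N (contact force between pin_tool and extractor above 25 N).
It fails at once if the fingers or the arm touch the extractor or its cassette (over 2 N) (contact force between any of the fingers, the arm and extractor above 2 N).
It fails at once if the bust, the mallet or the chisel is moved by more than 15 mm (distance of any of bust, mallet, chisel from where it was at the start of the episode above 0.015 m).
It also fails if it takes over 72 s, if anything falls off the work surface, if the arm or the gripper's body presses on something with over 40 N, if the wrist force passes 120 N, or if a joint passes its speed limit or range.

### The arm

A 6-joint arm with a two-finger parallel gripper is mounted at the origin on the work surface. World frame = base frame: x ahead of the robot, y to its left, z up, the work surface at z = 0. Lengths are in mm, angles in rad, forces in N, time in s.
With the tool pointing down it reaches from about 350 to 775 mm from the base axis. Payload 7.3 kg.
Tool frame: the origin (TCP) lies at the centre of the arm's flange, where the gripper is bolted on; the fingertips stand 178 mm ahead of it and the grasp point (between the pads) lies 159 mm ahead of it; z points along the fingers, y is the direction in which the jaws open and shut (so a half turn about z gives the same grasp; the last joint's range is limited). The gripper opens to 92 mm and grips with 3 to 60 N. Pads are 19 mm wide; open, the fingers measure 130 mm over their backs; the gripper's body (75 mm by 190 mm) begins 47 mm behind the grasp point.
Start: joints at [-1.352, 0.342, 1.524, -0, 1.275, -0.146], TCP at [187.32, -490.448, 404.741] pointing down, gripper open.
Joint ranges: [-2.53, 2.53], [-0.77, 2.02], [0.04, 2.7], [-1, 4.14], [0.28, 2.66], [-3.11, 3.11]. Speed limits (rad/s): [2.57, 2.57, 3.14, 3.14, 3.14, 3.14].

### API

Orientations are given as [roll, pitch, yaw] about the fixed x, y, z axes, in that order (R = Rz(yaw) Ry(pitch) Rx(roll)).
In Python, from plant import get_obs, capture, close_job gives the robot as it stands. The module is installed in compiled form; this text tells all that it offers.
- The arm moves only by the shell command python3 -m pendant 'ROWS'. ROWS is JSON, a list of rows, each a list of 3 entries, a list of its own where there are three numbers: the shift along the tool's x, y, z in m, then the turn, a rotation vector about the tool's x, y, z in rad, then the finger opening in m, from 0 to 0.0918. In form: [[[tx, ty, tz], [wx, wy, wz], fingers], ...]. A call has 1 to 10 rows; each row is the pose to reach, as a shift and turn from the pose commanded when the call began, along the tool's axes at that moment; what a row does not reach only later rows make up. A row lasts 1/12 s, in which the tool goes at most 41.7 mm and 7.16 degrees, less where a joint would pass 70% of its speed; a pose out of reach is approached as far as the arm can. A call with a gripper value outside its range is refused whole. The fingers move at their own pace and stop on an object; the grip force is fixed at half the most. Time passes only in rows, so rows that repeat a pose let the fingers close. It gives the time, the measured TCP pose, the force and the opening at its end, in the units of the state.
- get_obs(): the state, without advancing time (a new reading comes with each control period).
- capture(name): name is "scene" or "top"; returns a dict with "color" (420x560x3 uint8, red, green, blue), "mtx" (3x3 intrinsics, pixels), "rvec" (rotation vector, rad) and "tvec" (3), from world to camera coordinates, as OpenCV has them. Camera axes: x right, y down, z forward; pixel columns grow to the right and rows downward; lengths in mm; the calibration is good to about 2 mm. A picture is of the moment at which its call begins. There is no depth.
- close_job(): hands the job in, once; it reports no verdict.
The state is a dict: "time": time; "joint_positions": joint angles; "dq": joint speeds; "tau": joint torques, N m; "tool_pos": TCP position; "tcp_rot": TCP orientation; "contact_force": force on the tool from outside, world axes, zero at the start; "moment": the same for the moment, N m; "grip_width": finger opening in mm.
Only numpy, scipy, OpenCV 4.12 (cv2) and the standard library are available. Lean on these libraries where they do the work, as an engineer would, in place of code of your own. Each camera call takes 0.05 s, during which the arm holds its last target. There are 200 camera calls.

## Working session

There is one attempt and no reset: what is moved stays moved. The work goes in short steps, Python scripts to look and compute and a shell command to move; the robot and the scene stay as the last step left them, time stands still between calls to the robot, and variables do not carry over. Pictures are saved under pics/ and viewed, about 8 in all and at most 12, crops included, and the job is handed in when it is done.

```bash
mkdir -p pics
cat > h.py <<'E'
import numpy as np, cv2
from plant import get_obs, capture
def cam(n):
    c=capture(n); c['R']=cv2.Rodrigues(np.array(c['rvec'],float))[0]; c['t']=np.array(c['tvec'],float).ravel(); return c
def ray(c,u,v,z):
    d=c['R'].T@np.linalg.inv(c['mtx'])@np.array([u,v,1.]); o=-c['R'].T@c['t']
    return o+d*(z-o[2])/d[2]
def proj(c,p):
    q=c['mtx']@(c['R']@np.array(p,float)+c['t']); return q[:2]/q[2]
def save(c,n,box=None,s=1):
    im=c['color'][:,:,::-1]
    if box: im=im[box[1]:box[3],box[0]:box[2]]
    cv2.imwrite('pics/'+n,cv2.resize(im,None,fx=s,fy=s,interpolation=cv2.INTER_CUBIC))
E
python3 - <<'E'
from h import *
for n in('scene','top'):
    c=cam(n); save(c,n+'1.png',None,1.4); print(n,-c['R'].T@c['t'],c['mtx'][0,0])
print(get_obs())
E
```

```text
scene [1106.19537043 -541.69074558  703.15690389] 388.15146881434254
top [ 437.99618082  -37.55593716 1153.9061478 ] 472.54147857115396
{'time': 0.1, 'joint_positions': array([-1.35198872e+00,  3.42672479e-01,  1.52492374e+00,  1.85169318e-07,
        1.27539048e+00, -1.45979576e-01]), 'dq': array([-5.10431906e-05, -2.81421936e-03, -2.38247286e-03,  1.08370797e-03,
        2.81139402e-04,  1.14459790e-03]), 'tau': array([ 1.60264401e-03, -4.32004130e+01, -2.44694245e+01,  7.18266447e-02,
        5.25573897e-02, -6.37243056e-05]), 'tool_pos': array([ 187.2994029 , -490.32867281,  404.10341391]), 'tcp_rot': array([-3.14021346e+00, -2.02954714e-04,  3.64786990e-01]), 'contact_force': array([-0.224103  , -0.23206017,  0.3810051 ]), 'moment': array([-0.02340202, -0.028034  , -0.01622757]), 'grip_width': 91.66906639656331}
```

View pics/scene1.png

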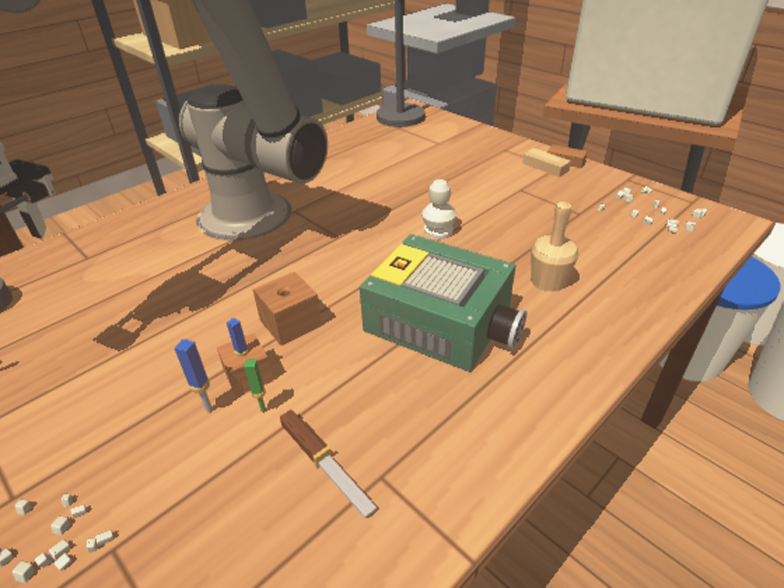

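View pics/top1.png

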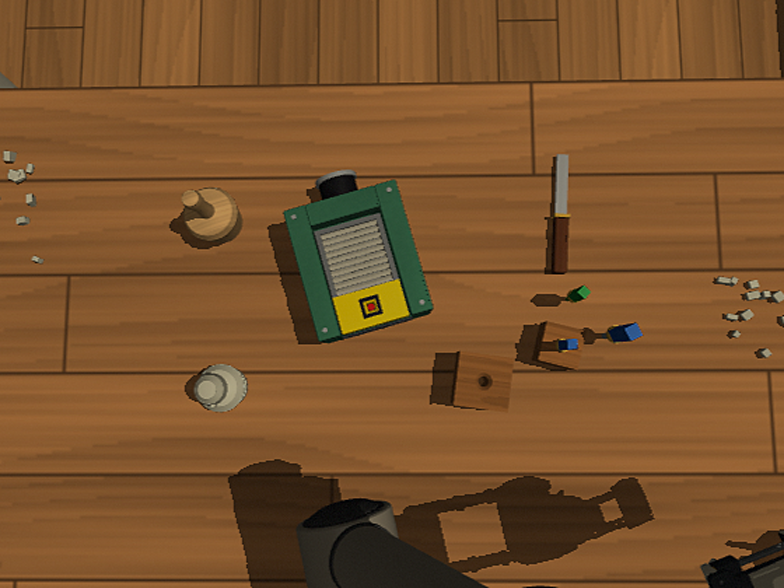

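The scene view shows the small blue tool standing in the small block at (237,335), with the big blue tool at (190,365) and the green tool at (255,380) close by. In the top view the small blue tool is at (568,345), its block at (558,347), and the well at (370,307) in the yellow lip. I'll measure these now.

Run:
```python
from h import *
T=cam('top');S=cam('scene')
a=T['color'][205:285,370:470]; b=S['color'][215:305,115:215]; w=T['color'][190:250,225:315]
f=lambda m,s:cv2.resize(m[:,:,::-1],None,fx=s,fy=s,interpolation=cv2.INTER_CUBIC)
A=f(a,4);B=f(b,4)[:320];im=np.zeros((600,800,3),np.uint8);im[:320,:400]=A;im[:320,400:]=B;im[330:330+270,:400]=f(w,4.5)[:270,:400]
cv2.imwrite('pics/crop2.png',im)
for n,c in(('top',T),('scene',S)):
    hsv=cv2.cvtColor(c['color'],cv2.COLOR_RGB2HSV)
    for nm,lo,hi in(('blue',(105,120,60),(125,255,255)),('yellow',(25,180,120),(32,255,255)),('red',(0,190,120),(6,255,255)),('green',(50,80,40),(85,255,255))):
        m=cv2.inRange(hsv,lo,hi); k,l,st,ce=cv2.connectedComponentsWithStats(m)
        for i in range(1,k):
            if st[i,4]>12:
                cn=cv2.findContours((l==i).astype(np.uint8),0,2)[0][0]
                print(n,nm,st[i],ce[i].round(1),cv2.minAreaRect(cn))
```

```text
top blue [446 231  13  12  98] [451.7 236.6] ((451.60003662109375, 236.70004272460938), (9.838699340820312, 9.391485214233398), 63.43495178222656)
top blue [405 242   8   8  53] [408.  245.4] ((408.5, 245.5), (7.0, 7.0), 90.0)
top yellow [ 238  200   54   38 1101] [264.4 218.6] ((264.4339294433594, 218.5188751220703), (26.51058578491211, 49.44979476928711), 74.05460357666016)
top green [ 203  129  106  115 3840] [252.1 177.5] ((254.73477172851562, 185.39454650878906), (96.50495910644531, 84.88591766357422), 73.94001770019531)
top green [412 204  10   9  52] [416.4 208.1] ((416.5000305175781, 208.5), (7.071067810058594, 7.0710673332214355), 45.0)
scene blue [ 513  184   44   37 1062] [536.1 204.9] ((535.7588500976562, 208.3647003173828), (31.997241973876953, 42.73530197143555), 40.60129928588867)
scene blue [162 228   8   7  27] [165.6 230.4] ((165.5, 230.00001525878906), (4.949747085571289, 6.363961219787598), 45.0)
scene blue [125 243  13   8  65] [130.9 246.5] ((130.75001525878906, 246.75003051757812), (6.363960266113281, 11.31370735168457), 45.0)
scene green [175 257  11  24 163] [179.9 268.2] ((179.78109741210938, 268.613525390625), (24.12221336364746, 8.00607967376709), 81.02737426757812)
```

View pics/crop2.png

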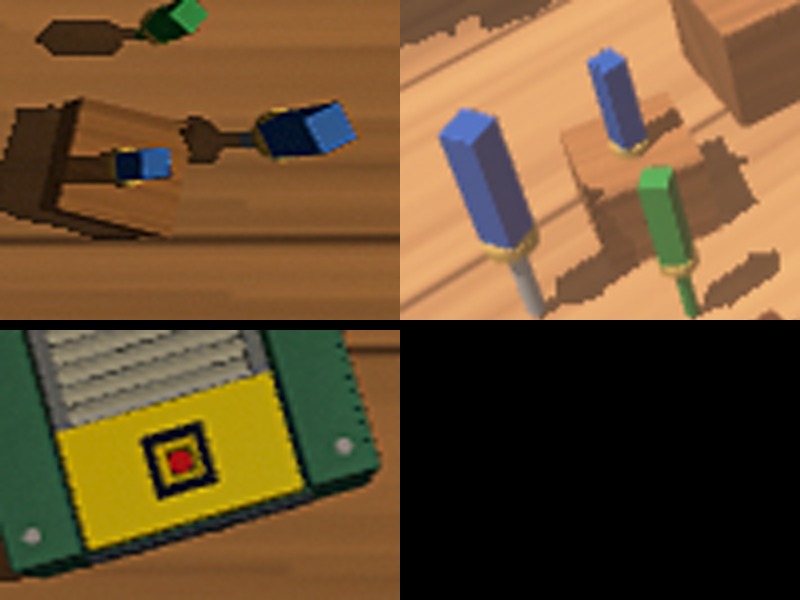

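Run:
```python
from h import *
T=cam('top');S=cam('scene')
def tri(a,b):
    A=[];y=[]
    for c,p in((T,a),(S,b)):
        P=c['mtx']@np.c_[c['R'],c['t']]; A.append(P)
    X=cv2.triangulatePoints(A[0],A[1],np.array(a,float).reshape(2,1),np.array(b,float).reshape(2,1));return (X[:3]/X[3]).ravel()
ct=lambda x,y:(370+x/4,205+y/4); cs=lambda x,y:(115+(x-400)/4,215+y/4)
print('small top',tri(ct(156,163),cs(609,60)),ray(T,*ct(156,163),128),ray(S,*cs(609,60),128))
print('big top',tri(ct(328,127),cs(470,124)));print('green top',tri(ct(187,17),cs(659,178)))
print('big at136',ray(T,*ct(328,127),150))
w=(225+180.5/4.5,190+130/4.5); print('well',ray(T,*w,108))
hsv=cv2.cvtColor(T['color'],cv2.COLOR_RGB2HSV)
m=cv2.inRange(hsv,(22,150,80),(34,255,255));k,l,st,ce=cv2.connectedComponentsWithStats(m);i=1+st[1:,4].argmax()
cn=cv2.findContours((l==i).astype(np.uint8),0,2)[0][0]
P=[ray(T,*q,108)[:2] for q in cv2.boxPoints(cv2.minAreaRect(cn))];print('lip',np.round(P,1),np.mean(P,0))
W=cv2.minAreaRect(np.array([ray(T,*q[0],108)[:2] for q in cn],np.float32));print(W)
# frame (dark) inside lip
g=T['color'].max(2); sub=np.zeros_like(g); sub[209:229,254:277]=(g[209:229,254:277]<90)*255
ys,xs=np.nonzero(sub);print('frame',xs.min(),xs.max(),ys.min(),ys.max(),ray(T,(xs.min()+xs.max())/2,(ys.min()+ys.max())/2,108))
# scene well: dark frame
m=cv2.inRange(cv2.cvtColor(S['color'],cv2.COLOR_RGB2HSV),(22,150,80),(34,255,255));k,l,st,ce=cv2.connectedComponentsWithStats(m);i=1+st[1:,4].argmax();print(st[i])
cn=cv2.findContours((l==i).astype(np.uint8),0,2)[0][0]
print('sceneLip',cv2.minAreaRect(np.array([ray(S,*q[0],108)[:2] for q in cn],np.float32)))
# holder top corners (crop): z=60
for q in((80,100),(185,120),(172,236),(58,208)): print('holder',ray(T,*ct(*q),60))
# handle side directions
hm=cv2.inRange(hsv,(100,120,120),(125,255,255))[235:255,398:420];ys,xs=np.nonzero(hm);print(len(xs));
print('handle',cv2.minAreaRect(np.array([ray(T,x+398,y+235,128)[:2] for x,y in zip(xs,ys)],np.float32)))
hm=T['color'][240:252,400:416];print(hm[:,:,2])
```

```text
small top [ 468.69031634 -291.088977    127.17729713] [ 467.34579646 -293.05657012  128.        ] [ 472.32046671 -288.73886009  128.        ]
big top [ 486.08197577 -376.20357476  150.95200015]
green top [ 549.36956288 -314.92237076  111.2238198 ]
big at136 [ 485.15576357 -378.32812485  150.        ]
well [529.03839534  17.914814   108.        ]
lip [[543.9  81.8]
 [574.6 -26.3]
 [515.7 -42.8]
 [485.2  64.6]] [529.83709088  19.30389036]
((529.8571166992188, 19.26496124267578), (61.13102722167969, 111.87554931640625), 15.866165161132812)
frame 256 272 210 227 [529.92138076  20.38649838 108.        ]
[265 175  40  29 490]
sceneLip ((531.8763427734375, 20.636062622070312), (58.03363037109375, 111.01963806152344), 15.125602722167969)
holder [ 505.70341859 -267.71378077   60.        ]
holder [ 493.85042319 -327.4494533    60.        ]
holder [ 427.69298625 -317.60428922   60.        ]
holder [ 443.88419679 -253.2575021    60.        ]
42
handle ((467.8878479003906, -292.9806213378906), (13.097349166870117, 15.021769523620605), 89.6995849609375)
[[ 35  33  35  33  34  35  36  37  34  33  33  36  35  37  39  32]
 [ 38  38  39  35  31  27  22  20  18  15  20  19  28  34  38  38]
 [ 34  51  50  46  46  83 110 116 134 180 181 155  80  24  35  39]
 [ 37  39  33  35  51 112 151 144 144 144 143 149 129  23  34  36]
 [ 39  40  36  31  38  89 147 138 139 138 142 139 102  24  34  38]
 [ 38  39  39  35  28  81 147 139 137 138 140 157 160  24  36  37]
 [ 38  40  35  37  29  80 147 139 139 139 142 137  94  26  33  38]
 [ 39  39  38  37  25  89 164 140 142 141 146 135  70  32  38  38]
 [ 39  37  37  37  27  90 164 147 149 153 158 148  78  25  41  39]
 [ 38  40  38  37  30  73 132 103  87  52  44  35  37  36  35  40]
 [ 21  33  52  52  50  39  27  28  31  31  33  32  32  34  32  39]
 [  9  23  37  42  39  37  37  37  33  40  39  39  40  40  38  41]]
```

The crops show the blue handle's top square at (156,163), with edges turned about -8° in the image. The well's black frame is centred at (180,460). I'll grip with the jaws along world x (yaw ≈ 98°), which keeps the gripper body clear of the big blue tool.

```bash
cat > go.py <<'E'
import sys; from h import *
from scipy.spatial.transform import Rotation as R
def go(p,yaw):  # target TCP mm, yaw deg, pointing down
    o=get_obs(); A=R.from_euler('xyz',o['tcp_rot']); B=R.from_euler('xyz',[np.pi,0,np.radians(yaw)])
    print('shift m',(A.inv().apply(np.array(p)-o['tool_pos'])/1000).round(4),'turn',(A.inv()*B).as_rotvec().round(4))
if __name__=='__main__': v=[float(x) for x in sys.argv[1:]]; go(v[:3],v[3])
E
python3 go.py 468.5 -291.5 350 98
```

```text
shift m [ 0.3336 -0.0855  0.0546] turn [-4.0000e-04 -4.0000e-04 -1.3456e+00]
```

```bash
python3 -m pendant '[[[0.3336,-0.0855,0.0546],[0,0,-1.3456],0.05],[[0.3336,-0.0855,0.0546],[0,0,-1.3456],0.05],[[0.3336,-0.0855,0.0546],[0,0,-1.3456],0.05],[[0.3336,-0.0855,0.0546],[0,0,-1.3456],0.05],[[0.3336,-0.0855,0.0546],[0,0,-1.3456],0.05],[[0.3336,-0.0855,0.0546],[0,0,-1.3456],0.05],[[0.3336,-0.0855,0.0546],[0,0,-1.3456],0.05],[[0.3336,-0.0855,0.0546],[0,0,-1.3456],0.05],[[0.3336,-0.0855,0.0546],[0,0,-1.3456],0.05],[[0.3336,-0.0855,0.0546],[0,0,-1.3456],0.05]]'; python3 go.py 468.5 -291.5 350 98
```

```text
time: 1.13
tool_pos: [471.1, -288.8, 349.1]
tcp_rot: [-3.141, -0.001, 1.626]
contact_force: [-0.7, -0.3, 0.4]
grip_width: 49.6
shift m [-0.0026 -0.0027 -0.0009] turn [-0.0001 -0.0014 -0.0849]
```

```bash
python3 -m pendant '[[[-0.0026,-0.0027,0],[0,0,-0.085],0.05],[[-0.0026,-0.0027,0],[0,0,-0.085],0.05],[[-0.0026,-0.0027,0],[0,0,-0.085],0.05]]'; python3 go.py 468.5 -291.5 248 98
python3 - <<'E'
from h import *
S=cam('scene'); save(S,'s3.png',(110,120,250,310),3)
o=get_obs();p=o['tool_pos']
for z in(0,159,178):print(z,(proj(S,p-[0,0,z])-[110,120])*3)
E
```

```text
time: 1.38
tool_pos: [465.9, -294.3, 350.0]
tcp_rot: [-3.141, -0.0, 1.697]
contact_force: [0.3, 0.4, 0.5]
grip_width: 49.9
shift m [0.0024 0.003  0.102 ] turn [-0.0001 -0.     -0.0136]
0 [81.79010271 62.74871517]
159 [140.77295509 263.19354067]
178 [146.85192935 283.85206912]
```

View pics/s3.png

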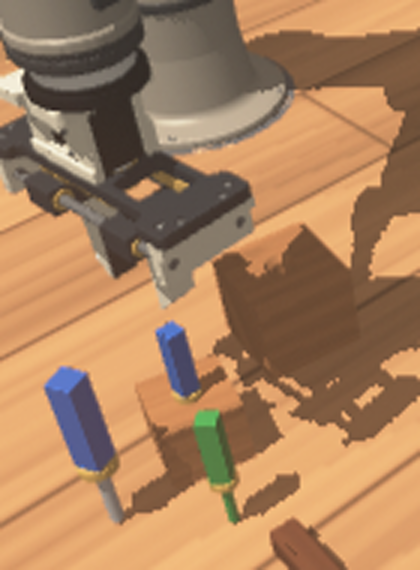

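The gripper hangs above the small blue tool with its fingers either side, and the body is clear of the big tool. I'll go down and close.

```bash
python3 -m pendant '[[[0.0024,0.003,0.03],[0,0,-0.0136],0.05],[[0.0024,0.003,0.06],[0,0,-0.0136],0.05],[[0.0024,0.003,0.085],[0,0,-0.0136],0.05],[[0.0024,0.003,0.102],[0,0,-0.0136],0.05],[[0.0024,0.003,0.102],[0,0,-0.0136],0.05],[[0.0024,0.003,0.102],[0,0,-0.0136],0.05]]'
python3 - <<'E'
from h import *
o=get_obs();print(o['tool_pos'],o['contact_force'],o['moment'])
S=cam('scene'); save(S,'s4.png',(110,150,250,310),3)
E
```

```text
time: 1.93
tool_pos: [468.4, -291.7, 247.9]
tcp_rot: [-3.141, -0.001, 1.711]
contact_force: [-0.4, 1.0, 0.4]
grip_width: 49.8
[ 468.37851108 -291.73244457  247.86865762] [-0.42856181  1.03909424  0.41493267] [-0.02202291 -0.11912132  0.0277074 ]
```

View pics/s4.png

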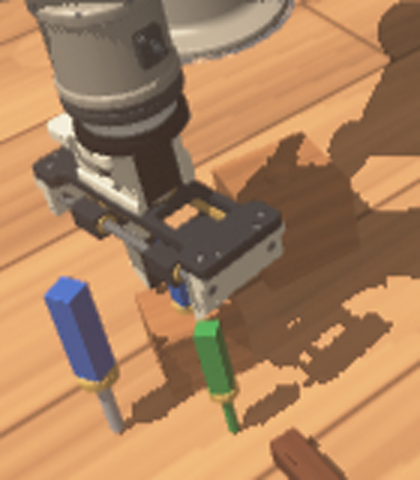

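The blue handle at (180,295) sits between the fingers, and nothing else is touching. Next I close the fingers.

```bash
python3 -m pendant '[[[0,0,0],[0,0,0],0.0],[[0,0,0],[0,0,0],0.0],[[0,0,0],[0,0,0],0.0],[[0,0,0],[0,0,0],0.0],[[0,0,0],[0,0,0],0.0],[[0,0,0],[0,0,0],0.0],[[0,0,0],[0,0,0],0.0],[[0,0,0],[0,0,0],0.0]]'; python3 -c "
from h import *
o=get_obs();print(o['contact_force'],o['moment'],o['tool_pos'])"
```

```text
time: 2.65
tool_pos: [468.6, -291.6, 248.4]
tcp_rot: [3.141, 0.0, 1.713]
contact_force: [0.2, 0.8, 2.7]
grip_width: 15.7
[0.15258667 0.78000549 2.69502006] [ 0.04705016 -0.00601809 -0.01302364] [ 468.61848826 -291.55342898  248.42525163]
```

```bash
python3 -m pendant '[[[0,0,-0.01],[0,0,0],0.0],[[0,0,-0.02],[0,0,0],0.0],[[0,0,-0.04],[0,0,0],0.0],[[0,0,-0.06],[0,0,0],0.0],[[0,0,-0.085],[0,0,0],0.0],[[0,0,-0.12],[0,0,0],0.0],[[0,0,-0.15],[0,0,0],0.0],[[0,0,-0.16],[0,0,0],0.0],[[0,0,-0.16],[0,0,0],0.0],[[0,0,-0.16],[0,0,0],0.0]]'
python3 - <<'E'
from h import *
o=get_obs();print(o['contact_force'],o['tool_pos'])
S=cam('scene');T=cam('top')
p=o['tool_pos']; f=lambda c,x0,y0,x1,y1,s:cv2.resize(c['color'][y0:y1,x0:x1,::-1],None,fx=s,fy=s,interpolation=cv2.INTER_CUBIC)
u=proj(S,p-[0,0,215]).astype(int);t=proj(T,p-[0,0,215]).astype(int);print(u,t,proj(S,p-[0,0,234]),proj(T,p-[0,0,234]))
im=np.hstack([f(S,u[0]-40,u[1]-70,u[0]+40,u[1]+50,5),f(T,t[0]-40,t[1]-60,t[0]+40,t[1]+60,5)])
cv2.imwrite('pics/h5.png',im)
E
python3 go.py 530.5 19.5 400 105.5
```

```text
time: 3.48
tool_pos: [468.3, -291.3, 408.1]
tcp_rot: [3.141, 0.0, 1.713]
contact_force: [-0.5, 0.6, -1.6]
grip_width: 16.3
[-0.50711646  0.62605594 -1.58439033] [ 468.3171889  -291.30974782  408.12516462]
[158 206] [416 244] [160.63198847 213.75664262] [413.72441614 244.60787088]
shift m [0.2987 0.1058 0.0069] turn [-0.0021 -0.0025 -0.1279]
```

View pics/h5.png

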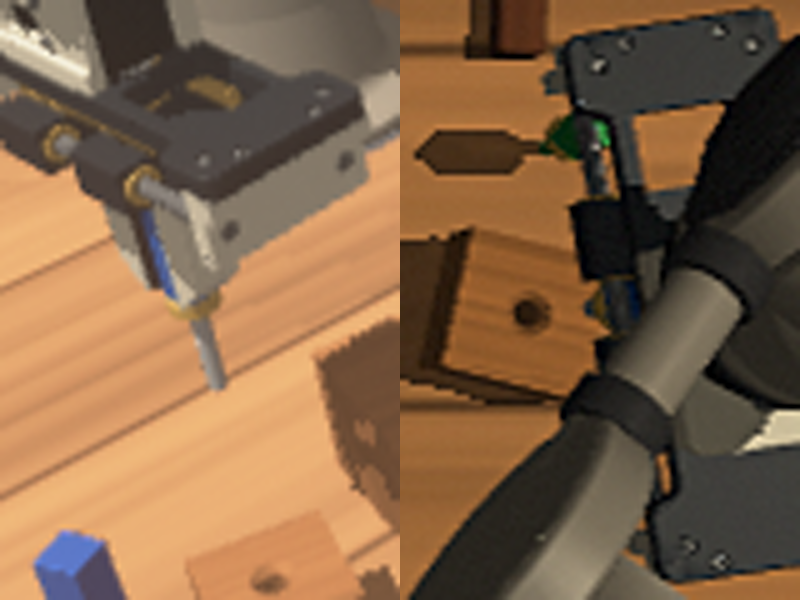

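The tool is held upright, with the tip at crop (221,388), about 1 px from where I predicted. The holder's hole is clearly visible. Now I'll move above the well, at about (530,19).

```bash
python3 -m pendant '[[[0.0375,0.0132,0.001],[0,0,-0.02],0.0],[[0.075,0.0264,0.002],[0,0,-0.04],0.0],[[0.1125,0.0396,0.003],[0,0,-0.06],0.0],[[0.15,0.0528,0.004],[0,0,-0.08],0.0],[[0.1875,0.066,0.005],[0,0,-0.1],0.0],[[0.225,0.0792,0.006],[0,0,-0.12],0.0],[[0.2625,0.0925,0.007],[0,0,-0.1285],0.0],[[0.2987,0.1055,0.007],[0,0,-0.1285],0.0],[[0.2987,0.1055,0.007],[0,0,-0.1285],0.0],[[0.2987,0.1055,0.007],[0,0,-0.1285],0.0]]'; python3 -m pendant '[[[0,0,0],[0,0,0],0.0],[[0,0,0],[0,0,0],0.0]]';python3 go.py 530 19.2 358 105.6
```

```text
time: 4.42
tool_pos: [530.4, 21.0, 399.3]
tcp_rot: [-3.138, -0.001, 1.846]
contact_force: [-0.3, -0.7, -1.7]
grip_width: 15.8
time: 4.58
tool_pos: [530.4, 18.0, 400.2]
tcp_rot: [-3.14, -0.0, 1.841]
contact_force: [0.9, -0.6, -1.1]
grip_width: 15.6
shift m [0.0012 0.     0.0422] turn [-0.0018 -0.0002 -0.0025]
```

```bash
python3 -m pendant '[[[0.0012,0,0.02],[0,0,0],0.0],[[0.0012,0,0.035],[0,0,0],0.0],[[0.0012,0,0.046],[0,0,0],0.0],[[0.0012,0,0.046],[0,0,0],0.0],[[0.0012,0,0.046],[0,0,0],0.0]]'
python3 - <<'E'
from h import *
o=get_obs();p=o['tool_pos'];print(p)
S=cam('scene');a=proj(S,p-[0,0,234]);b=proj(S,[529.9,19.2,108]);u=b.astype(int)
save(S,'w6.png',(u[0]-50,u[1]-45,u[0]+50,u[1]+30),8);print((a-u+[50,45])*8,(b-u+[50,45])*8,u)
E
```

```text
time: 5.0
tool_pos: [530.1, 19.0, 354.8]
tcp_rot: [-3.14, -0.0, 1.84]
contact_force: [0.6, 0.4, 0.2]
grip_width: 16.0
[530.1224928   19.02080469 354.76328032]
[406.49605354 335.30702437] [407.06519592 366.98449422] [284 187]
```

View pics/w6.png

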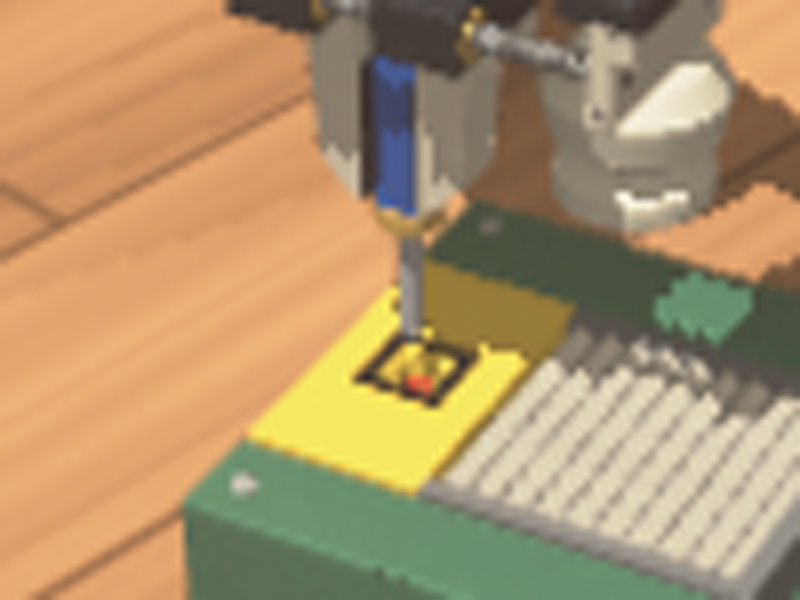

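The tip is at (411,336) and the well frame's centre at (417,369), so the tip needs about 1 mm more to the right. I'll correct that and go down slowly.

```bash
python3 -m pendant '[[[0.0007,0.0009,0.004],[0,0,0],0.0],[[0.0007,0.0009,0.008],[0,0,0],0.0],[[0.0007,0.0009,0.012],[0,0,0],0.0],[[0.0007,0.0009,0.016],[0,0,0],0.0],[[0.0007,0.0009,0.0175],[0,0,0],0.0],[[0.0007,0.0009,0.0175],[0,0,0],0.0]]';  python3 -m pendant '[[[0,0,0.001],[0,0,0],0.0],[[0,0,0.002],[0,0,0],0.0],[[0,0,0.003],[0,0,0],0.0],[[0,0,0.003],[0,0,0],0.0]]'
```

```text
time: 5.55
tool_pos: [530.8, 21.3, 337.1]
tcp_rot: [-3.141, -0.0, 1.842]
contact_force: [0.2, -0.3, -0.0]
grip_width: 15.8
time: 5.88
tool_pos: [530.8, 21.2, 334.5]
tcp_rot: [-3.141, 0.0, 1.842]
contact_force: [-0.4, -0.5, -1.5]
grip_width: 15.6
```

```bash
python3 -m pendant '[[[0,0,0.001],[0,0,0],0.0],[[0,0,0.002],[0,0,0],0.0],[[0,0,0.002],[0,0,0],0.0]]';  python3 -m pendant '[[[0,0,0.001],[0,0,0],0.0],[[0,0,0.001],[0,0,0],0.0],[[0,0,0.001],[0,0,0],0.0]]'
```

```text
time: 6.13
tool_pos: [530.9, 21.2, 332.8]
tcp_rot: [3.141, 0.0, 1.842]
contact_force: [-0.4, 0.2, 2.4]
grip_width: 15.9
time: 6.38
tool_pos: [530.9, 21.2, 331.8]
tcp_rot: [3.141, 0.0, 1.842]
contact_force: [-1.1, 0.4, 2.8]
grip_width: 15.9
```

```bash
for i in 1 2 ; do python3 -m pendant '[[[0,-0.0005,0],[0,0,0],0.0],[[0,-0.001,0],[0,0,0],0.0],[[0,-0.0015,0],[0,0,0],0.0],[[0,-0.0015,0],[0,0,0],0.0]]' | grep -E 'pos|force'; done
```

```text
tool_pos: [529.7, 20.8, 331.9]
contact_force: [1.8, 0.7, 3.5]
tool_pos: [528.0, 20.4, 331.7]
contact_force: [1.8, -0.1, 3.2]
```

```bash
for i in 1 2 3; do python3 -m pendant '[[[0,-0.0005,0],[0,0,0],0.0],[[0,-0.0007,0],[0,0,0],0.0],[[0,-0.0007,0],[0,0,0],0.0]]' | grep -E 'pos|force'; done
```

```text
tool_pos: [527.3, 20.2, 331.6]
contact_force: [1.1, 0.1, 3.4]
tool_pos: [526.7, 20.1, 331.6]
contact_force: [2.1, -0.4, 2.6]
tool_pos: [526.3, 20.0, 331.7]
contact_force: [4.8, 0.9, 1.5]
```

```bash
python3 -m pendant '[[[0,-0.0004,0.0005],[0,0,0],0.0],[[0,-0.0004,0.0005],[0,0,0],0.0],[[0,-0.0004,0.0005],[0,0,0],0.0]]' | grep -E 'pos|force'; for i in 1 2 ; do python3 -m pendant '[[[0,0,0.0004],[0,0,0],0.0],[[0,0,0.0008],[0,0,0],0.0],[[0,0,0.0008],[0,0,0],0.0]]' | grep -E 'pos|force'; done
```

```text
tool_pos: [526.1, 19.9, 331.6]
contact_force: [5.2, 1.4, 3.7]
tool_pos: [526.1, 19.9, 331.1]
contact_force: [4.5, 1.8, 5.4]
tool_pos: [526.1, 19.9, 330.4]
contact_force: [4.3, 2.0, 7.5]
```

```bash
for i in 1 2 3; do python3 -m pendant '[[[0,0,0.0004],[0,0,0],0.0],[[0,0,0.0008],[0,0,0],0.0],[[0,0,0.0008],[0,0,0],0.0]]' | grep -E 'pos|force'; done
```

```text
tool_pos: [526.1, 19.9, 329.6]
contact_force: [4.4, 2.7, 6.8]
tool_pos: [526.0, 19.9, 328.8]
contact_force: [4.0, 1.6, 7.3]
tool_pos: [525.5, 19.7, 327.6]
contact_force: [2.0, 1.6, 6.1]
```

The force dropped and the pin moved out at TCP z ≈ 328, so the catch has given. I'll go 0.5 mm deeper into the band and push out.

```bash
python3 -m pendant '[[[0,-0.0005,0.0003],[0,0,0],0.0],[[0,-0.001,0.0005],[0,0,0],0.0],[[0,-0.002,0.0005],[0,0,0],0.0],[[0,-0.003,0.0005],[0,0,0],0.0],[[0,-0.003,0.0005],[0,0,0],0.0]]' | grep -E 'pos|force';python3 -m pendant '[[[0,-0.001,0],[0,0,0],0.0],[[0,-0.002,0],[0,0,0],0.0],[[0,-0.003,0],[0,0,0],0.0],[[0,-0.003,0],[0,0,0],0.0]]' | grep -E 'pos|force'
```

```text
tool_pos: [522.5, 18.9, 327.1]
contact_force: [1.0, 0.1, 6.9]
tool_pos: [519.6, 18.1, 327.1]
contact_force: [2.1, 0.4, 6.6]
```

```bash
for i in 1 2; do python3 -m pendant '[[[0,-0.0012,0],[0,0,0],0.0],[[0,-0.0024,0],[0,0,0],0.0],[[0,-0.0036,0],[0,0,0],0.0],[[0,-0.0048,0],[0,0,0],0.0],[[0,-0.006,0],[0,0,0],0.0],[[0,-0.006,0],[0,0,0],0.0]]' | grep -E 'pos|force';done
```

```text
tool_pos: [513.8, 16.5, 327.1]
contact_force: [1.6, 0.4, 6.7]
tool_pos: [508.0, 14.9, 327.1]
contact_force: [2.4, -0.5, 6.6]
```

```bash
for i in 1 2 3; do python3 -m pendant '[[[0,-0.0012,0],[0,0,0],0.0],[[0,-0.0024,0],[0,0,0],0.0],[[0,-0.0036,0],[0,0,0],0.0],[[0,-0.0048,0],[0,0,0],0.0],[[0,-0.006,0],[0,0,0],0.0],[[0,-0.006,0],[0,0,0],0.0]]' | grep -E 'pos|force';done
```

```text
tool_pos: [502.2, 13.2, 327.0]
contact_force: [0.6, 0.4, 6.4]
tool_pos: [496.5, 11.6, 327.1]
contact_force: [1.5, 0.3, 6.9]
tool_pos: [490.7, 10.0, 327.0]
contact_force: [2.3, -0.5, 6.2]
```

```bash
python3 -m pendant '[[[0,-0.0012,0],[0,0,0],0.0],[[0,-0.0024,0],[0,0,0],0.0],[[0,-0.0036,0],[0,0,0],0.0],[[0,-0.0048,0],[0,0,0],0.0],[[0,-0.006,0],[0,0,0],0.0],[[0,-0.006,0],[0,0,0],0.0]]' | grep -E 'pos|force'; for i in 1 2 3 ; do python3 -m pendant '[[[0,-0.0005,0],[0,0,0],0.0],[[0,-0.001,0],[0,0,0],0.0],[[0,-0.0013,0],[0,0,0],0.0],[[0,-0.0013,0],[0,0,0],0.0]]' | grep -E 'pos|force'; done
```

```text
tool_pos: [484.9, 8.4, 327.0]
contact_force: [2.0, 0.6, 6.0]
tool_pos: [483.8, 8.1, 327.0]
contact_force: [2.1, 0.1, 6.5]
tool_pos: [482.6, 7.7, 327.0]
contact_force: [2.1, 0.5, 6.3]
tool_pos: [481.3, 7.3, 327.0]
contact_force: [1.8, -0.8, 6.3]
```

```bash
for i in 1 2 3 ; do python3 -m pendant '[[[0,-0.0004,0],[0,0,0],0.0],[[0,-0.0008,0],[0,0,0],0.0],[[0,-0.0008,0],[0,0,0],0.0]]' | grep -E 'pos|force'; done
```

```text
tool_pos: [480.6, 7.1, 327.0]
contact_force: [1.9, 0.2, 6.1]
tool_pos: [480.1, 7.0, 327.1]
contact_force: [4.1, 1.1, 5.1]
tool_pos: [479.7, 6.9, 327.1]
contact_force: [6.1, 2.1, 3.2]
```

It has reached the hard stop, at the predicted place. I'll let the button up, recentre the pin in the well and lift out.

```bash
python3 -m pendant '[[[0,0,-0.0015],[0,0,0],0.0],[[0,0,-0.003],[0,0,0],0.0],[[0,0,-0.0045],[0,0,0],0.0],[[0,0,-0.006],[0,0,0],0.0],[[0,0,-0.0075],[0,0,0],0.0],[[0,0,-0.009],[0,0,0],0.0],[[0,0,-0.009],[0,0,0],0.0]]' | grep -E 'pos|force';  python3 -m pendant '[[[0,0.001,0],[0,0,0],0.0],[[0,0.002,0],[0,0,0],0.0],[[0,0.003,0],[0,0,0],0.0],[[0,0.003,0],[0,0,0],0.0]]' | grep -E 'pos|force'
```

```text
tool_pos: [479.7, 7.0, 335.6]
contact_force: [6.3, 1.3, 1.8]
tool_pos: [481.3, 7.6, 334.8]
contact_force: [0.4, -0.0, 0.1]
```

```bash
python3 -m pendant '[[[0,0,-0.005],[0,0,0],0.0],[[0,0,-0.01],[0,0,0],0.0],[[0,0,-0.02],[0,0,0],0.0],[[0,0,-0.035],[0,0,0],0.0],[[0,0,-0.06],[0,0,0],0.0],[[0,0,-0.07],[0,0,0],0.0],[[0,0,-0.07],[0,0,0],0.0]]' | grep -E 'pos|rot|force|wid'
python3 - <<'E'
from h import *
S=cam('scene');p=get_obs()['tool_pos'];u=proj(S,[483,6,140]).astype(int)
save(S,'w7.png',(u[0]-65,u[1]-65,u[0]+65,u[1]+40),6);print((proj(S,p-[0,0,234])-u+65)*6)
T=cam('top');m=cv2.inRange(cv2.cvtColor(T['color'],cv2.COLOR_RGB2HSV),(22,150,80),(34,255,255));print(cv2.boundingRect(m))
E
python3 go.py 468.6 -291.5 408 98.1
```

```text
tool_pos: [482.0, 7.6, 408.3]
tcp_rot: [3.138, 0.002, 1.842]
contact_force: [0.8, 0.2, -1.3]
grip_width: 15.6
[388.23110239 326.04284676]
(287, 215, 126, 22)
shift m [-0.2847 -0.0926 -0.0024] turn [-5.000e-04  1.000e-04  1.297e-01]
```

View pics/w7.png

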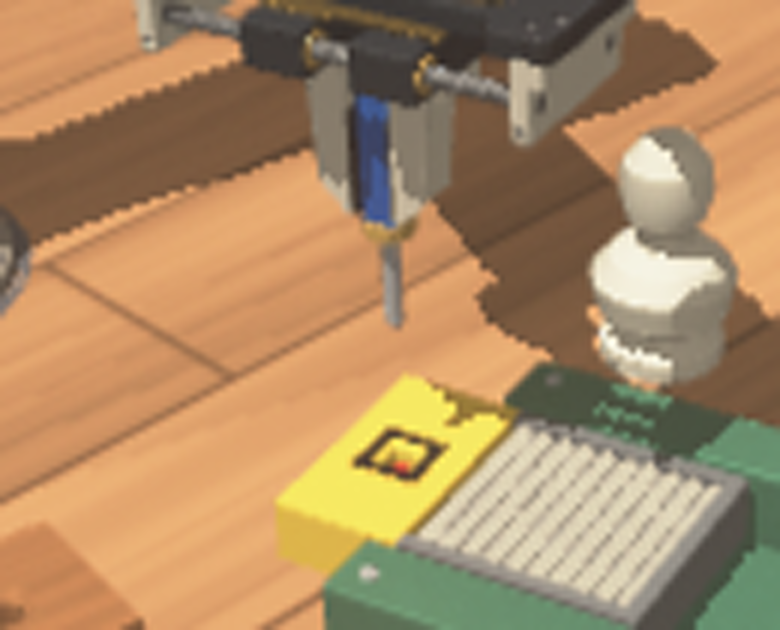

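The cassette is fully out, the red button is visible near the top of the well at (400,467), and the tool hasn't slipped in the grip. Back to the holder.

```bash
python3 -m pendant '[[[-0.0356,-0.0116,-0.0024],[0,0,0.02],0.0],[[-0.0712,-0.0232,-0.0024],[0,0,0.04],0.0],[[-0.1068,-0.0347,-0.0024],[0,0,0.06],0.0],[[-0.1424,-0.0463,-0.0024],[0,0,0.08],0.0],[[-0.178,-0.0579,-0.0024],[0,0,0.1],0.0],[[-0.2136,-0.0695,-0.0024],[0,0,0.12],0.0],[[-0.249,-0.081,-0.0024],[0,0,0.1297],0.0],[[-0.2847,-0.0926,-0.0024],[0,0,0.1297],0.0],[[-0.2847,-0.0926,-0.0024],[0,0,0.1297],0.0],[[-0.2847,-0.0926,-0.0024],[0,0,0.1297],0.0]]'|grep pos; python3 -m pendant '[[[0,0,0.03],[0,0,0],0.0],[[0,0,0.06],[0,0,0],0.0],[[0,0,0.085],[0,0,0],0.0],[[0,0,0.1],[0,0,0],0.0],[[0,0,0.1],[0,0,0],0.0],[[0,0,0.1],[0,0,0],0.0]]'
python3 - <<'E'
from h import *
S=cam('scene');p=get_obs()['tool_pos'];u=proj(S,[468.5,-291.5,70]).astype(int)
save(S,'w8.png',(u[0]-50,u[1]-45,u[0]+50,u[1]+30),8);print((proj(S,p-[0,0,234])-u+[50,45])*8,(proj(S,[468.5,-291.5,60])-u+[50,45])*8)
E
python3 go.py 468.6 -291.5 249 98.1
```

```text
tool_pos: [468.3, -293.1, 406.1]
time: 17.73
tool_pos: [469.0, -290.2, 307.3]
tcp_rot: [-3.14, -0.002, 1.713]
contact_force: [0.6, -0.3, -0.6]
grip_width: 15.7
[405.77717612 351.66032664] [412.01205877 387.24703491]
shift m [-0.0007 -0.0008  0.0595] turn [ 0.     -0.0001  0.0012]
```

View pics/w8.png

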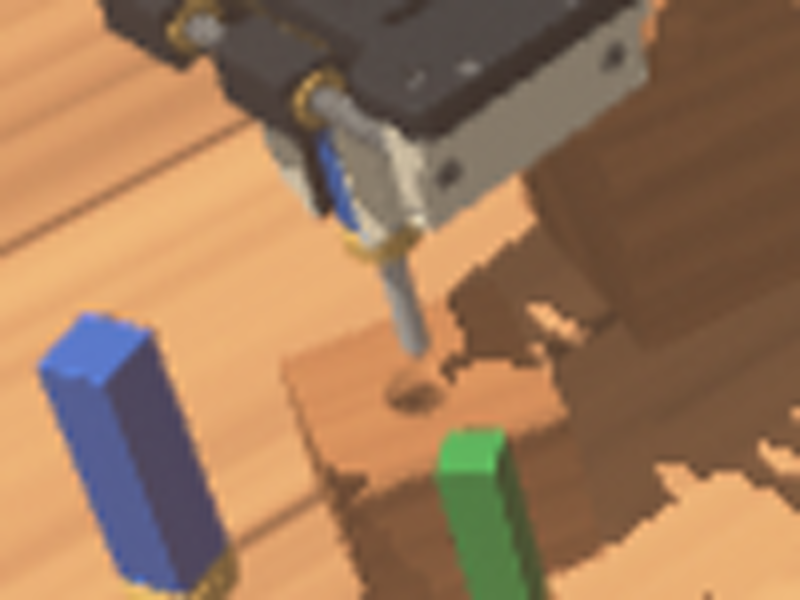

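The hole is at (415,391) and the tip at (415,350). Dropping straight down would land about 3 mm off toward +y, so I shift y by -3 mm and go down carefully.

```bash
python3 -m pendant '[[[-0.0028,-0.0003,0],[0,0,0],0.0],[[-0.0028,-0.0003,0.005],[0,0,0],0.0],[[-0.0028,-0.0003,0.01],[0,0,0],0.0],[[-0.0028,-0.0003,0.015],[0,0,0],0.0],[[-0.0028,-0.0003,0.02],[0,0,0],0.0],[[-0.0028,-0.0003,0.025],[0,0,0],0.0],[[-0.0028,-0.0003,0.025],[0,0,0],0.0]]'|grep -E 'pos|force'; python3 -m pendant '[[[0,0,0.003],[0,0,0],0.0],[[0,0,0.006],[0,0,0],0.0],[[0,0,0.009],[0,0,0],0.0],[[0,0,0.012],[0,0,0],0.0],[[0,0,0.012],[0,0,0],0.0]]'|grep -E 'pos|force'
```

```text
tool_pos: [468.8, -294.1, 281.7]
contact_force: [-0.7, -0.6, -0.5]
tool_pos: [468.9, -294.2, 270.4]
contact_force: [-0.4, 0.2, -1.2]
```

```bash
python3 -m pendant '[[[0,0,0.004],[0,0,0],0.0],[[0,0,0.008],[0,0,0],0.0],[[0,0,0.012],[0,0,0],0.0],[[0,0,0.016],[0,0,0],0.0],[[0,0,0.019],[0,0,0],0.0],[[0,0,0.019],[0,0,0],0.0],[[0,0,0.019],[0,0,0],0.0]]'|grep -E 'pos|force'; python3 -m pendant '[[[0,0,0.0006],[0,0,0],0.0],[[0,0,0.0012],[0,0,0],0.0],[[0,0,0.0012],[0,0,0],0.0]]'|grep -E 'pos|force'
```

```text
tool_pos: [469.1, -294.3, 251.8]
contact_force: [-0.0, 1.5, -0.9]
tool_pos: [469.1, -294.3, 250.9]
contact_force: [-0.6, 0.9, -1.0]
```

```bash
for i in 1 2 3 4; do python3 -m pendant '[[[0,0,0.0006],[0,0,0],0.0],[[0,0,0.0008],[0,0,0],0.0],[[0,0,0.0008],[0,0,0],0.0]]'|grep -E 'pos|force'; done
```

```text
tool_pos: [469.1, -294.3, 250.1]
contact_force: [-0.2, 0.4, -0.6]
tool_pos: [469.0, -294.3, 249.2]
contact_force: [-0.1, 0.2, -0.6]
tool_pos: [469.1, -294.3, 248.5]
contact_force: [-0.2, 1.4, 0.8]
tool_pos: [469.0, -294.3, 248.4]
contact_force: [-1.7, 3.9, 6.5]
```

The collar is seated. I'll ease off and open.

```bash
python3 -m pendant '[[[0,0,-0.0007],[0,0,0],0.0],[[0,0,-0.0007],[0,0,0],0.0],[[0,0,-0.0007],[0,0,0],0.02],[[0,0,-0.0007],[0,0,0],0.03],[[0,0,-0.0007],[0,0,0],0.05],[[0,0,-0.0007],[0,0,0],0.05],[[0,0,-0.0007],[0,0,0],0.05],[[0,0,-0.0007],[0,0,0],0.05],[[0,0,-0.0007],[0,0,0],0.05],[[0,0,-0.0007],[0,0,0],0.05]]'|grep -E 'pos|force|wid'; python3 -m pendant '[[[0,0,-0.02],[0,0,0],0.05],[[0,0,-0.05],[0,0,0],0.05],[[0,0,-0.085],[0,0,0],0.05],[[0,0,-0.12],[0,0,0],0.05],[[0,0,-0.16],[0,0,0],0.05],[[-0.03,-0.03,-0.19],[0,0,0],0.05],[[-0.03,-0.06,-0.2],[0,0,0],0.05],[[-0.03,-0.1,-0.2],[0,0,0],0.05],[[-0.03,-0.1,-0.2],[0,0,0],0.05],[[-0.03,-0.1,-0.2],[0,0,0],0.05]]'
python3 - <<'E'
from h import *
S=cam('scene');T=cam('top')
f=lambda c,x0,y0,x1,y1,s:cv2.resize(c['color'][y0:y1,x0:x1,::-1],None,fx=s,fy=s,interpolation=cv2.INTER_CUBIC)
im=np.hstack([f(S,115,120,415,320,2),f(T,220,190,280,390,2)]);cv2.imwrite('pics/end9.png',im)
u=proj(S,[468.5,-291.5,95]).astype(int);cv2.imwrite('pics/end10.png',np.hstack([f(S,u[0]-40,u[1]-40,u[0]+40,u[1]+40,5),f(T,370,205,450,285,5)]));print(u)
E
```

```text
tool_pos: [469.1, -294.3, 248.3]
contact_force: [-0.1, -0.1, 0.0]
grip_width: 50.0
time: 22.28
tool_pos: [372.8, -338.4, 448.9]
tcp_rot: [3.141, 0.001, 1.709]
contact_force: [0.4, 0.4, 0.5]
grip_width: 50.1
[168 240]
```

View pics/end10.png

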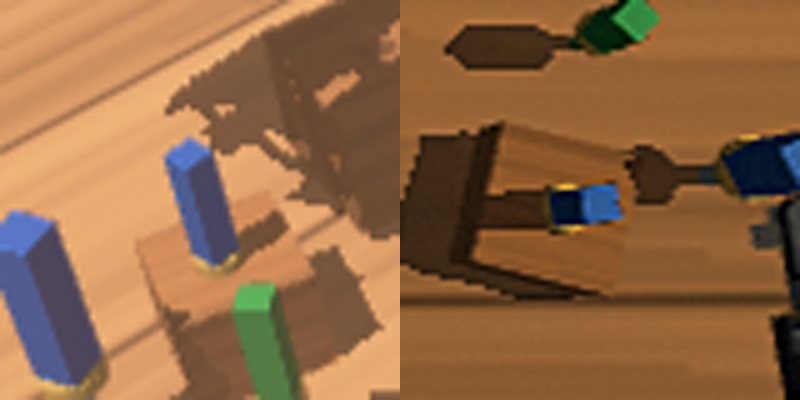

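View pics/end9.png

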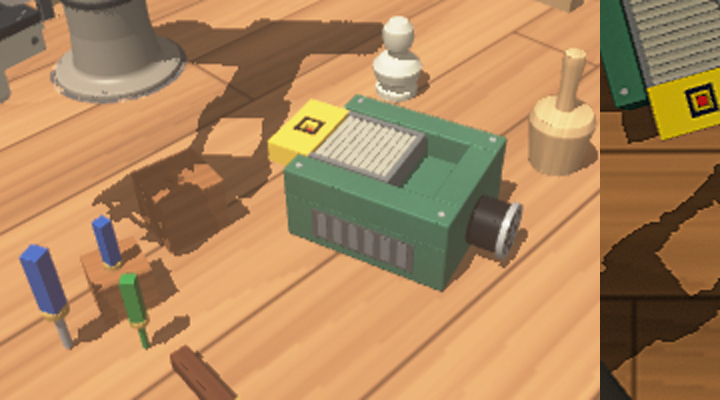

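The tool stands upright with its collar on the block, the cassette is out with the red button showing, and the bust, mallet and chisel look undisturbed. One numeric check, then I'll hand in.

Run:
```python
from h import *
from plant import close_job
T=cam('top');m=cv2.inRange(cv2.cvtColor(T['color'],cv2.COLOR_RGB2HSV),(22,150,80),(34,255,255));m[:190]=0;m[262:]=0;m[:,300:]=0
k,l,st,ce=cv2.connectedComponentsWithStats(m);i=1+st[1:,4].argmax();cn=cv2.findContours((l==i).astype(np.uint8),0,2)[0][0]
W=cv2.minAreaRect(np.array([ray(T,*q[0],108)[:2] for q in cn],np.float32));print(W,(np.array([529.86,19.26])-W[0])@[.962,.273])
print(get_obs()['time'],close_job())
```

```text
((482.8531188964844, 6.132301330566406), (60.730838775634766, 111.98918914794922), 15.59948444366455) 48.80448135833742
the job is handed in; nothing more can be done
22.4333 None
```

I did the whole job and handed it in at 22.4 s; the system gives no verdict.

- **Release and push:** I gripped the small blue pin tool in the smaller holder and pressed the button until the catch gave, about 5.5 mm down. I held it at roughly 6.5 mm and pushed the cassette out to its hard stop.
- **Forces:** the highest readings I saw on the extractor were about 7–8 N, taken at the end of each move.
- **Return:** I let the button up, stood the tool back in its hole until the collar seated, let go and backed off.

**Last checks:**
- **Cassette:** the top camera puts its travel at 48.8 mm. That is slightly under the nominal 50 mm but within the 2 mm calibration, and the pin met the hard stop where 50 mm predicts.
- **Button:** the contact force fell to zero as the pin rose, and the red button shows near the top of the well.
- **Pin tool:** it looks upright with its collar on the block. It sat about 2–3 mm off in the grip on the way back, so I shifted the pin by 3 mm before lowering it.
- **Other items:** the bust and mallet look unmoved. Only part of the chisel is in the last picture; I never went near it. I judged all three by eye.

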